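# Seat the loose tap key of the enamelled drinks urn

### The job

The tapered key of the urn's tap has worked loose and is riding up. First slide the copper drip pan across until it stands centred under the spout, then swing the tap lever round until it points straight out from the urn over the spout, pressing firmly down on the red dish at its end all the while, so that the key winds down and stays wedged fully home. Leave the pan flat under the spout and do not knock the other wares about.

Things in the scene. Friction and masses are not known exactly. Their poses are not given: they have to be found in the camera images.
- urn: Fixed brass drinks urn, blue and red enamel bands, 206 mm across, 277 mm tall; place and yaw vary. Origin: centre of its foot on the table, z up. Its tap sticks out along the urn's -x axis: a level pipe (26 mm thick, 105 mm above the table) with an upright bore and, beyond it, a bent-down spout.
- spout_tip (a point): The open end of the spout, 63 mm above the table, at urn (-0.205, 0, 0.063); the spout is 22 mm thick.
- bore (a point): Centre of the flat top of the upright bore (48 mm across) at urn (-0.165, 0, 0.128), on the key's axis. Springy packing in it pushes the key up with about 5 N. Turned either way while pressed with more than 5 N (8 to 20 N is right) the key winds down some 9 mm per radian to the bore's top, then turns on at that depth; turned unpressed it rides up as much. Turning needs 0.2 to 0.4 N m.
- tap_key: Brass tapered key in the bore, with a 52 mm collar and a lever. Origin: on its axis, under the collar: 128 mm high when home, 7 to 9 mm more at the start. z up, lever along its -x. It only turns and slides on z, with no turning stops. Starts 1.2 to 1.7 rad from shut, to the urn's +y side; shut: lever along the urn's -x, anticlockwise from above. Pushed straight it sticks below 30 N; left alone it stays.
- dish (a point): Middle of the floor of the red dish at the lever's end, 100 mm from the plug's axis, 14 mm above the key's origin. The dish is round, open on top, 52 mm across inside, with a rim 12 mm above its floor: shut fingertips fit in it, press on its floor and push its rim round.
- pan: Loose round copper drip pan, 132 mm across, 25 mm tall, about 0.3 kg. Origin: centre of its underside. A straight wooden handle runs along its own -y axis, 61 to 151 mm from the centre. It starts to the robot's right of the tap, handle pointing to the robot's right within 0.35 rad, and passes below the spout and the lever.
- pan_handle (a point): Point to pinch on the pan's handle, 115 mm from the pan's centre, 18 mm above the table; the handle there is 16 mm wide (along the pan's x) and 10 mm thick (13 to 23 mm above the table).
- bowl: Bystander: loose brass bowl, 110 mm across, 50 mm tall.
- lid: Bystander: loose conical enamelled lid, 154 mm across, 94 mm tall.
- blue_cup: Bystander: loose cobalt blue cup with silver bands, 80 mm across, 60 mm tall.
- candlestick: Bystander: loose brass candlestick, foot 84 mm across, 150 mm tall.
- polish_tin: Bystander: loose tin of polish, yellow and blue with a white lid, 68 mm across, 55 mm tall.
- mug: Bystander: loose copper mug, 72 mm across, 75 mm tall.

How it is judged (in metres and radians):
On the way, in this order (a step that is already met when the one before it is completed fails the run):
1. the drip pan stands under the spout, while the key is still up (horizontal distance between pan and spout_tip below 0.025 m and angle between pan's own z axis and vertical below 0.1 rad and height (world z) of pan below 0.006 m and linear speed of pan below 0.02 m/s and z of tap_key in the frame of urn above 0.13 m), for 0.2 s.
2. the key is turned to shut and pressed fully home (z of tap_key in the frame of urn below 0.13 m and y of dish in the frame of urn between -0.02 and 0.02 m and x of dish in the frame of urn below -0.2 m), for 0.2 s.
At the end, for the whole second after the job is handed in: The pan stands flat on the table, at rest, its centre within 25 mm of the spout's end seen from above; the key's collar is within 2 mm of fully home and the lever points out over the spout, the middle of its dish within 20 mm of the urn's tap line; the key is at rest (all of step 2 and horizontal distance between pan and spout_tip below 0.025 m and angle between pan's own z axis and vertical below 0.1 rad and height (world z) of pan below 0.006 m and linear speed of pan below 0.02 m/s and angular speed of tap_key below 0.05 rad/s); the robot touches nothing.
It fails at once if a bystander (bowl, lid, cup, candlestick, tin or mug) is moved more than 40 mm or tipped (distance of any of bowl, lid, blue_cup, candlestick, polish_tin, mug from where it was at the start of the episode above 0.04 m or angle between any of bowl, lid, blue_cup, candlestick, polish_tin, mug's own z axis and vertical above 0.5 rad).
It also fails if it takes over 72 s, if anything falls off the work surface, if the arm or the gripper's body presses on something with over 40 N, if the wrist force passes 120 N, or if a joint passes its speed limit or range.

### The arm

A 6-joint arm with a two-finger parallel gripper is mounted at the origin on the work surface. World frame = base frame: x ahead of the robot, y to its left, z up, the work surface at z = 0. Lengths are in mm, angles in rad, forces in N, time in s.
With the tool pointing down it reaches from about 350 to 875 mm from the base axis. Payload 4.2 kg.
Tool frame: the origin (TCP) lies midway between the tips of the shut fingers; the grasp point (between the pads) lies 19 mm behind it; z points along the fingers, y is the line along which they close (so a half turn about z gives the same grasp; the last joint's range is limited). The gripper opens to 85 mm and grips with 20 to 120 N. Pads are 22 mm wide; open, the fingers measure 114 mm over their backs; the gripper's body (76 mm by 85 mm) begins 54 mm behind the grasp point. The pads swing forward as they close: fully open they stand 13 mm farther back than shut.
Start: joints at [1.604, 0.385, 0.008, 0, -1.194, -0.259], TCP at [139.897, 609.121, 231.312] pointing down, gripper open.
Joint ranges: [-3.14, 3.14], [-1.21, 2.06], [-1.07, 1.41], [-3.16, 2.05], [-2.99, -0.16], [-3.1, 3.1]. Speed limits (rad/s): [2.79, 2.79, 3.14, 3.14, 3.14, 3.14].

### API

Orientations are given as a unit quaternion [x, y, z, w].
In Python, from bench import arm gives the robot as it stands.
- The arm moves only by the tool send_rows, never from a script. Its argument "targets" is a list of rows, each an object of numbers: "gripper": the gripper command: -1 is fully open, 1 is shut, values between are in proportion; "x", "y", "z": the shift along the tool's x, y, z in cm; "ax", "ay", "az": the turn, a rotation vector about the tool's x, y, z in degrees. A call has 1 to 5 rows; each row shifts and turns the commanded pose from where the row before left it, along the tool's axes as they then stand; what a row does not reach is not made up. A row lasts 1/12 s, in which the tool goes at most 41.7 mm and 7.16 degrees, less where a joint would pass 70% of its speed; a pose out of reach is approached as far as the arm can. A call is refused whole if a number of a shift passes 4.17 or a number of a turn 7.16, either way. A call with a gripper value outside its range is refused whole. The fingers move at their own pace and stop on an object; the grip force is fixed at half the most. Time passes only in rows, so rows that do not move let the fingers close. It gives the time, the measured TCP pose, the force, the opening and the grip force at its end, in the units of the state.
- arm.read_state(): the state, without advancing time (a new reading comes with each control period).
- arm.get_image(name): name is "scene" or "top" or "wrist"; returns (picture, depth): 400x640x3 uint8, red, green, blue; 400x640 float32, mm along the optical axis (not along the pixel's ray), 0 where there is no reading.
- arm.camera_model(name): a dict with "fx", "fy", "cx", "cy" (pixels), "cam_to_world" (4x4, takes a point from camera to world coordinates). Camera axes: x right, y down, z forward; pixel columns grow to the right and rows downward; lengths in mm; the calibration is good to about 2 mm. The wrist camera is an equidistant fisheye: a pixel r from the principal point sees the ray r / f radians off the axis. A picture is of the moment at which its call begins: read the wrist's pose just before it. camera_model takes no time and is no camera call; for the wrist camera it gives the pose at the moment of the call.
- arm.job_done(): hands the job in; it is judged then, once.
Trained networks look in the newest picture that a camera, given by its name, has taken for a name from the list of things; names that differ only in an ending like _2 or _b are one class to them, and where a whole thing is asked for, a point or a joint stands for the part that bears it (a point fixed in the world has none). Each returns a list of dicts, best first, with "score" (0 to 1); they miss things now and then, are a little off and sometimes report something else, mostly with a low value. They report only what shows in the picture. A call takes as long as a camera call.
- arm.boxes_of(camera, thing): "rect" ([left, top, width, height] in pixels, round what is visible of it).
The state is a dict: "clock": time; "joints": joint angles; "joint_vel": joint speeds; "joint_efforts": joint torques, N m; "position": TCP position; "ee_rot": TCP orientation; "contact_force": force on the tool from outside, world axes, zero at the start; "wrist_torque": the same for the moment, N m; "gripper_width": finger opening in mm; "grasp_force": force on a finger pad.
Only numpy, scipy, OpenCV 4.12 (cv2) and the standard library are available. Lean on these libraries where they do the work, as an engineer would, in place of code of your own. Each camera call takes 0.05 s, during which the arm holds its last target. There are 200 camera calls.

## Working session

There is one attempt and no reset: what is moved stays moved. The work goes in short steps, Python scripts to look and compute and a tool call to move; the robot and the scene stay as the last step left them, time stands still between calls to the robot, and variables do not carry over. Pictures are saved under pics/ and viewed, at most 10 in all, crops included, and the job is handed in when it is done.

Besides the shell and the picture viewer there is one more tool, called by a JSON object that holds its "name" and its "arguments". send_rows: Moves the arm, as the interface text tells. Its arguments: {"type":"object","properties":{"targets":{"type":"array"}},"required":["targets"]}

```bash
mkdir -p pics; ls; cat > h.py <<'E'
import numpy as np, cv2
from bench import arm
from scipy.spatial.transform import Rotation as R
def px2w(cam,m,u,v,d):
    p=np.array([(u-m['cx'])/m['fx']*d,(v-m['cy'])/m['fy']*d,d,1.]);return (np.array(m['cam_to_world'])@p)[:3]
def cloud(cam):
    m=arm.camera_model(cam);im,d=arm.get_image(cam)
    v,u=np.mgrid[:400,:640]
    P=np.stack([(u-m['cx'])/m['fx']*d,(v-m['cy'])/m['fy']*d,d,np.ones_like(d)],-1)@np.array(m['cam_to_world']).T
    P=P[...,:3];P[d<=0]=np.nan
    return im,P
E
python3 - <<'E'
from h import *
for c in ['top','scene']:
    im,P=cloud(c); np.savez('%s.npz'%c,im=im,P=P)
    cv2.imwrite('pics/%s0.png'%c,im[...,::-1])
    print(c,np.array(arm.camera_model(c)['cam_to_world'])[:3,3])
    for t in ['urn','tap_key','dish','pan','pan_handle','bowl','lid','blue_cup','candlestick','polish_tin','mug']:
        for b in arm.boxes_of(c,t)[:1]:
            l,tp,w,h=b['rect'];u=int(l+w/2);v=int(tp+h/2)
            print(t,round(b['score'],2),np.round(b['rect']),np.round(P[min(v,399),min(u,639)]))
print(arm.read_state())
E
```

```text
pics
top [ 366.98775353  -63.34595896 1520.87449416]
urn 0.76 [269. 124.  77. 100.] [681. -21. 208.]
tap_key 0.76 [262. 194.  45.  24.] [583.  54. 156.]
dish 0.85 [260. 198.  49.  19.] [580.  54. 152.]
pan 0.96 [355. 212.  58.  37.] [ 528. -292.    0.]
pan_handle 0.96 [356. 213.  56.  35.] [ 524. -291.    8.]
bowl 0.89 [195. 239.  30.  33.] [429. 322.   6.]
lid 0.9 [435. 213.  44.  49.] [ 498. -535.   52.]
blue_cup 0.74 [354. 166.  22.  22.] [ 709. -222.   41.]
candlestick 0.57 [179. 162.  31.  30.] [690. 369.  94.]
polish_tin 0.91 [211. 198.  22.  19.] [593. 277.  55.]
mug 0.58 [163. 208.  32.  25.] [552. 444.   4.]
scene [1061.26931681 -626.02188497 1237.24083988]
urn 0.89 [306. 178.  84.  80.] [771. -88. 210.]
tap_key 0.93 [309. 151.  35.  39.] [532. 134.   2.]
dish 0.83 [308. 148.  30.  36.] [507. 149.  -2.]
pan 0.88 [212. 224.  60.  44.] [ 493. -284.    5.]
pan_handle 0.58 [213. 223.  62.  43.] [ 492. -274.    2.]
bowl 0.94 [315. 111.  30.  27.] [410. 327.  11.]
lid 0.58 [159. 282.  48.  52.] [ 512. -548.   51.]
blue_cup 0.84 [293. 252.  22.  27.] [ 710. -228.   36.]
candlestick
[... 167 characters left out ...]
nts': array([ 1.60362236e+00,  3.84699004e-01,  7.92622920e-03, -3.54710166e-05,
       -1.19398208e+00, -2.58616677e-01]), 'joint_vel': array([-0.00102057, -0.00270637, -0.00052234, -0.00021908,  0.00106175,
        0.00076967]), 'joint_efforts': array([-3.30542125e-04, -3.92092896e+01,  1.88622218e+01,  4.19068560e+00,
       -3.75592781e-04,  2.24841351e-06]), 'position': array([139.8735268 , 609.13846386, 231.31769499]), 'ee_rot': array([ 9.93633353e-01, -1.12662144e-01, -1.93274499e-05, -1.81208403e-05]), 'contact_force': array([ 0.62131248, -0.60664118,  0.51039515]), 'wrist_torque': array([-0.01535441, -0.03553282,  0.01219938]), 'grasp_force': 0.0, 'gripper_width': 85.07754847953308}
```

```bash
python3 - <<'E'
from h import *
z=np.load('top.npz');im=z['im'];P=z['P']
cv2.imwrite('pics/topc.png',cv2.resize(im[110:270,230:430,::-1],None,fx=3.7,fy=3.7,interpolation=cv2.INTER_CUBIC))
def circ(p):
    A=np.c_[2*p,np.ones(len(p))];s=np.linalg.lstsq(A,(p**2).sum(1),rcond=None)[0];return s[:2],np.sqrt(s[2]+s[:2]@s[:2])
for c in ['top','scene']:
    z=np.load(c+'.npz');P=z['P'];im=z['im'].astype(int)
    X,Y,Z=P[...,0],P[...,1],P[...,2]
    # pan points
    m=(abs(X-520)<130)&(abs(Y+270)<150)&(Z>8)&(Z<40)
    q=P[m];print(c,'pan pts',len(q),q.min(0).round(),q.max(0).round(), np.percentile(q[:,2],[50,90,99]).round(1))
    h=(im[...,0]-im[...,1]>0)&m
    # dish red
    r=(im[...,0]>110)&(im[...,0]-im[...,1]>60)&(im[...,0]-im[...,2]>60)&(X>350)&(X<640)&(abs(Y)<200)
    q=P[r];v,u=np.nonzero(r);print('red',len(q),u.mean(),v.mean(),np.median(q,0).round())
    # urn body
    m=(Z>100)&(X>500)&(X<850)&(abs(Y+20)<200); q=P[m];print('urn',len(q),q.min(0).round(),q.max(0).round())
    for lo,hi in [(120,160),(160,200),(200,240),(240,285)]:
        mm=m&(Z>lo)&(Z<hi);
        if mm.sum()>5:print(lo,mm.sum(),P[mm].mean(0).round(),P[mm].min(0).round(),P[mm].max(0).round())
E
```

```text
top pan pts 511 [ 391. -416.    8.] [ 650. -120.   32.] [17.9 26.4 30.6]
red 6919 303.40135857782917 241.26261020378666 [476. -12.   0.]
urn 4036 [ 545. -147.  100.] [849. 131. 279.]
120 670 [615.  33. 146.] [ 546. -147.  120.] [780. 131. 160.]
160 1177 [730. -16. 190.] [ 545. -147.  160.] [849. 130. 200.]
200 1878 [752. -20. 214.] [ 672. -106.  200.] [842.  68. 233.]
240 126 [756. -20. 265.] [738. -39. 254.] [777.  -2. 279.]
scene pan pts 501 [ 421. -398.    8.] [ 650. -137.   33.] [20.  26.1 29.1]
red 617 287.2058346839546 193.23176661264182 [ 519. -122.    4.]
urn 4404 [ 547. -152.  100.] [850. 129. 279.]
120 807 [677. -22. 145.] [ 547. -152.  120.] [850. 129. 160.]
160 1345 [755. -47. 188.] [ 547. -151.  160.] [850. 129. 200.]
200 1889 [764. -35. 214.] [ 672. -107.  200.] [840.  60. 238.]
240 126 [760. -27. 264.] [737. -41. 240.] [776.  -6. 279.]
```

View pics/topc.png

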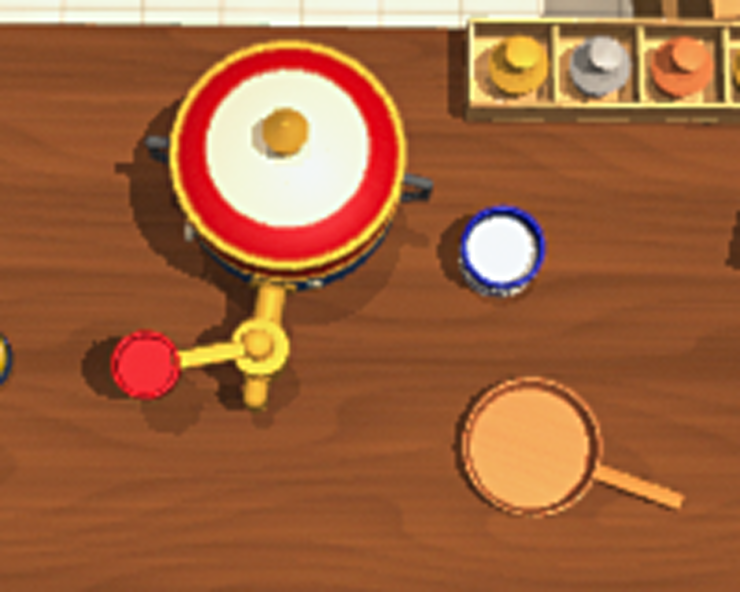

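View pics/scene0.png

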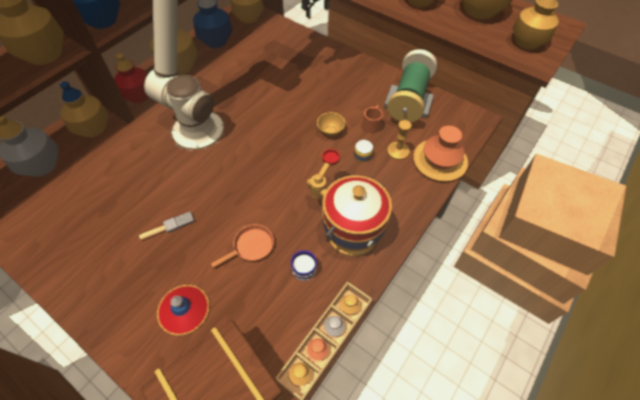

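```bash
cat >> h.py <<'E'
def ray(m,u,v,z):
    M=np.array(m['cam_to_world']);d=M[:3,:3]@np.array([(u-m['cx'])/m['fx'],(v-m['cy'])/m['fy'],1]);o=M[:3,3]
    return o+d*(z-o[2])/d[2]
def circ(p):
    A=np.c_[2*p,np.ones(len(p))];s=np.linalg.lstsq(A,(p**2).sum(1),rcond=None)[0];return s[:2].round(1),round(float(np.sqrt(s[2]+s[:2]@s[:2])),1)
E
python3 - <<'E'
from h import *
for c in ['top','scene']:
    z=np.load(c+'.npz');P=z['P'];im=z['im'].astype(int);X,Y,Z=np.moveaxis(P,-1,0);print(c)
    m=(Z>190)&(Z<255)&(np.hypot(X-757,Y+20)<115);q=P[m]
    # rim: outermost pts by angle
    for k in range(3):
        cc=np.array([757,-20.]) if k==0 else ce
        a=np.arctan2(q[:,1]-cc[1],q[:,0]-cc[0]);r=np.hypot(*(q[:,:2]-cc).T);b=((a+np.pi)/(2*np.pi)*36).astype(int)%36
        o=np.array([q[b==i][r[b==i].argmax(),:2] for i in range(36) if (b==i).any()]);ce,rr=circ(o)
    print('urn rim',ce,rr)
    m=(Z>255)&(np.hypot(X-757,Y+20)<60);print('knob',P[m].mean(0).round(1),P[m][:,:2].min(0).round(),P[m][:,:2].max(0).round())
    m=(abs(X-590)<100)&(abs(Y-40)<130)&(Z>40)&(np.hypot(X-757,Y+20)>112);q=P[m]
    for lo,hi in [(50,95),(95,113),(113,126),(126,140),(140,150),(150,158),(158,170),(170,200)]:
        s=q[(q[:,2]>lo)&(q[:,2]<=hi)]
        if len(s)>2:print(lo,hi,len(s),s.mean(0).round(1),s.min(0).round(),s.max(0).round())
    r=m&(im[...,0]>100)&(im[...,0]-im[...,1]>90)&(im[...,0]-im[...,2]>80);q=P[r]
    v,u=np.nonzero(r);print('dish red',len(q),u.min(),u.max(),v.min(),v.max(),q.mean(0).round(1),np.median(q,0).round(1))
    m=(Z>18)&(Z<34)&(abs(X-530)<100)&(abs(Y+240)<90);q=P[m];print('pan rim',circ(q[:,:2]),len(q),np.median(q[:,2]).round(1))
    m=(Z>9)&(abs(X-490)<80)&(Y<-300)&(Y>-425)&(Z<34);q=P[m];print('handle',len(q),q.mean(0).round(1), q[q[:,1].argmin()].round(),q[q[:,1].argmax()].round())
m=arm.camera_model('top')
for n,u,v,zz in [('dish',269.5,208.4,162),('collar',300,203.2,150),('spout',299.5,215.4,85),('pan',373.2,230.5,25),('handle end',414.3,245,20),('knobtop',306.7,145.2,270)]:print(n,ray(m,u,v,zz).round())
E
```

```text
top
urn rim [757.2 -20. ] 102.1
knob [755.8 -20.2 265.1] [738. -39.] [777.  -2.]
50 95 12 [561.1  -1.4  86.2] [544. -19.  76.] [587.  18.  93.]
95 113 66 [579.8   3.3 107.4] [545. -19.  95.] [646.  21. 113.]
113 126 46 [6.194e+02 2.000e-01 1.175e+02] [560. -12. 113.] [648.  13. 123.]
126 140 18 [590.   -1.1 138. ] [570. -14. 133.] [619.  20. 140.]
140 150 213 [585.1  49.3 145.9] [554. -20. 140.] [619. 127. 150.]
150 158 199 [580.5  73.4 152.9] [547.  -8. 150.] [602. 128. 158.]
158 170 107 [580.2  67.1 163.2] [545.  -5. 158.] [605. 131. 170.]
170 200 6 [593.4   4.  172.4] [591.  -2. 170.] [597.  14. 175.]
dish red 275 260 278 199 217 [575.3 102.1 153. ] [575.1 102.6 151.2]
pan rim (array([ 519.7, -253.7]), 64.4) 169 23.3
handle 182 [ 497.3 -338.5   21.6] [ 434. -416.   10.] [ 558. -300.   23.]
scene
urn rim [758.  -23.3] 101.9
knob [759.4 -26.4 264.8] [737. -41.] [776.  -6.]
50 95 48 [588.8 -13.5  85.7] [549. -24.  71.] [618.  -0.  95.]
95 113 58 [588.4 -11.8 105.7] [548. -24.  97.] [629.  10. 113.]
113 126 53 [610.8 -10.3 118.8] [577. -24. 113.] [632.  11. 126.]
126 140 28 [604.5 -11.9 133. ] [573. -25. 126.] [618.  11. 140.]
140 150 192 [586.5  44.  145.6] [548. -25. 140.] [619. 126. 150.]
150 158 165 [581.7  66.7 153.4] [547. -12. 150.] [607. 127. 158.]
158 170 100 [583.5  61.4 162.6] [547. -11. 158.] [606. 129. 170.]
170 200 4 [594.7   0.8 170.7] [591.  -9. 170.] [598.   6. 172.]
dish red 187 322 339 149 162 [573.6 102.9 152.9] [573.  103.7 151.1]
pan rim (array([ 520.8, -256.2]), 64.3) 194 23.5
handle 188 [ 494.5 -344.7   22. ] [ 478. -398.   23.] [ 478. -300.   28.]
dish [574. 100. 162.]
collar [594.   2. 150.]
spout [563.   6.  85.]
pan [ 520. -251.   25.]
handle end [ 471. -395.   20.]
knobtop [753. -20. 270.]
```

{"name": "send_rows", "arguments": {"targets": [{"z": -0.5, "az": 6.9, "gripper": -1}, {"z": -0.5, "az": 6.9, "gripper": -1}, {"z": -0.5, "az": 6.9, "gripper": -1}, {"z": -0.5, "az": 6.9, "gripper": -1}, {"z": -0.5, "az": 6.9, "gripper": -1}]}}

```text
$.targets[0]: bad value
```

{"name": "send_rows", "arguments": {"targets": [{"z": -0.5, "az": 6.9, "gripper": -1}, {"z": -0.5, "az": 6.9, "gripper": -1}, {"z": -0.5, "az": 6.9, "gripper": -1}, {"z": -0.5, "az": 6.9, "gripper": -1}, {"z": -0.5, "az": 6.9, "gripper": -1}]}}

```text
$.targets[0]: bad value
```

{"name": "send_rows", "arguments": {"targets": [{"z": -0.5, "az": 6.9, "gripper": -1}, {"z": -0.5, "az": 6.9, "gripper": -1}, {"z": -0.5, "az": 6.9, "gripper": -1}, {"z": -0.5, "az": 6.6, "gripper": -1}]}}

```text
$.targets[0]: bad value
```

{"name": "send_rows", "arguments": {"targets": [{"x": -1.5, "y": 3.5, "gripper": -1}, {"x": -1.5, "y": 3.5, "gripper": -1}, {"x": -1.5, "y": 3.5, "gripper": -1}, {"x": -1.5, "y": 3.5, "gripper": -1}]}}

```text
$.targets[0]: bad value
```

{"name": "send_rows", "arguments": {"targets": [{"gripper": -1, "x": 0, "y": 0, "z": -0.5, "ax": 0, "ay": 0, "az": 6.9}, {"gripper": -1, "x": 0, "y": 0, "z": -0.5, "ax": 0, "ay": 0, "az": 6.9}, {"gripper": -1, "x": 0, "y": 0, "z": -0.5, "ax": 0, "ay": 0, "az": 6.9}, {"gripper": -1, "x": 0, "y": 0, "z": -0.5, "ax": 0, "ay": 0, "az": 6.9}, {"gripper": -1, "x": 0, "y": 0, "z": -0.5, "ax": 0, "ay": 0, "az": 6.9}]}}

```text
clock: 1.62
position: [139.9, 609.1, 256.6]
ee_rot: [0.914, -0.405, -0.0, 0.0]
contact_force: [-0.2, -0.2, -0.2]
gripper_width: 85.2
grasp_force: 0.0
```

{"name": "send_rows", "arguments": {"targets": [{"gripper": -1, "x": 0, "y": 0, "z": -0.5, "ax": 0, "ay": 0, "az": 6.9}, {"gripper": -1, "x": 0, "y": 0, "z": -0.5, "ax": 0, "ay": 0, "az": 6.9}, {"gripper": -1, "x": 0, "y": 0, "z": -0.5, "ax": 0, "ay": 0, "az": 6.9}, {"gripper": -1, "x": 0, "y": 0, "z": -0.5, "ax": 0, "ay": 0, "az": 6.9}, {"gripper": -1, "x": 0, "y": 0, "z": -0.5, "ax": 0, "ay": 0, "az": 6.9}]}}

```text
clock: 2.03
position: [139.9, 609.1, 281.6]
ee_rot: [0.753, -0.658, -0.0, -0.0]
contact_force: [-0.1, 0.4, 0.1]
gripper_width: 85.8
grasp_force: 0.0
```

{"name": "send_rows", "arguments": {"targets": [{"gripper": -1, "x": 0, "y": 0, "z": -0.5, "ax": 0, "ay": 0, "az": 6.9}, {"gripper": -1, "x": 0, "y": 0, "z": -0.5, "ax": 0, "ay": 0, "az": 6.9}, {"gripper": -1, "x": 0, "y": 0, "z": -0.5, "ax": 0, "ay": 0, "az": 6.9}, {"gripper": -1, "x": 0, "y": 0, "z": -0.5, "ax": 0, "ay": 0, "az": 6.6}]}}

```text
clock: 2.37
position: [139.9, 609.1, 301.6]
ee_rot: [-0.577, 0.817, -0.0, -0.0]
contact_force: [0.1, -0.4, 0.5]
gripper_width: 85.2
grasp_force: 0.0
```

{"name": "send_rows", "arguments": {"targets": [{"gripper": -1, "x": -1.5, "y": 3.5, "z": 0, "ax": 0, "ay": 0, "az": 0}, {"gripper": -1, "x": -1.5, "y": 3.5, "z": 0, "ax": 0, "ay": 0, "az": 0}, {"gripper": -1, "x": -1.5, "y": 3.5, "z": 0, "ax": 0, "ay": 0, "az": 0}, {"gripper": -1, "x": -1.5, "y": 3.5, "z": 0, "ax": 0, "ay": 0, "az": 0}]}}

```text
clock: 2.7
position: [26.5, 712.7, 301.7]
ee_rot: [-0.579, 0.815, 0.0, 0.0]
contact_force: [0.9, 0.6, 0.4]
gripper_width: 85.4
grasp_force: 0.0
```

{"name": "send_rows", "arguments": {"targets": [{"gripper": -1, "x": -1.5, "y": 3.5, "z": 0, "ax": 0, "ay": 0, "az": 0}, {"gripper": -1, "x": -1.5, "y": 3.5, "z": 0, "ax": 0, "ay": 0, "az": 0}, {"gripper": -1, "x": -1.5, "y": 3.5, "z": 0, "ax": 0, "ay": 0, "az": 0}, {"gripper": -1, "x": -1.5, "y": 3.5, "z": 0, "ax": 0, "ay": 0, "az": 0}]}}

```text
clock: 3.03
position: [-86.3, 815.4, 301.5]
ee_rot: [-0.579, 0.815, 0.0, 0.0]
contact_force: [0.4, 1.7, 1.5]
gripper_width: 85.0
grasp_force: 0.0
```

{"name": "send_rows", "arguments": {"targets": [{"gripper": -1, "x": -1.5, "y": 3.5, "z": 0, "ax": 0, "ay": 0, "az": 0}, {"gripper": -1, "x": -1.5, "y": 3.5, "z": 0, "ax": 0, "ay": 0, "az": 0}, {"gripper": -1, "x": -1.5, "y": 3.5, "z": 0, "ax": 0, "ay": 0, "az": 0}, {"gripper": -1, "x": -1.5, "y": 3.5, "z": 0, "ax": 0, "ay": 0, "az": 0}]}}

```text
clock: 3.37
position: [-178.9, 886.3, 288.8]
ee_rot: [-0.578, 0.816, 0.004, 0.004]
contact_force: [1.2, -21.3, 13.7]
gripper_width: 85.6
grasp_force: 0.0
```

{"name": "send_rows", "arguments": {"targets": [{"gripper": -1, "x": 1.5, "y": -3.6, "z": 0, "ax": 0, "ay": 0, "az": 0}, {"gripper": -1, "x": 1.5, "y": -3.6, "z": 0, "ax": 0, "ay": 0, "az": 0}, {"gripper": -1, "x": 1.5, "y": -3.6, "z": 0, "ax": 0, "ay": 0, "az": 0}, {"gripper": -1, "x": 1.5, "y": -3.6, "z": 0, "ax": 0, "ay": 0, "az": 0}, {"gripper": -1, "x": 1.5, "y": -3.6, "z": 0, "ax": 0, "ay": 0, "az": 0}]}}

```text
clock: 3.78
position: [-57.1, 779.0, 291.8]
ee_rot: [-0.579, 0.815, 0.007, 0.004]
contact_force: [0.3, 0.6, 1.1]
gripper_width: 85.4
grasp_force: 0.0
```

{"name": "send_rows", "arguments": {"targets": [{"gripper": -1, "x": 1.5, "y": -3.6, "z": 0, "ax": 0, "ay": 0, "az": 0}, {"gripper": -1, "x": 1.5, "y": -3.6, "z": 0, "ax": 0, "ay": 0, "az": 0}, {"gripper": -1, "x": 1.5, "y": -3.6, "z": 0, "ax": 0, "ay": 0, "az": 0}, {"gripper": -1, "x": 1.5, "y": -3.6, "z": 0, "ax": 0, "ay": 0, "az": 0}, {"gripper": -1, "x": 1.5, "y": -3.6, "z": 0, "ax": 0, "ay": 0, "az": 0}]}}

```text
clock: 4.2
position: [88.3, 648.7, 289.8]
ee_rot: [-0.579, 0.815, 0.008, 0.004]
contact_force: [1.5, 0.7, 0.6]
gripper_width: 85.2
grasp_force: 0.0
```

{"name": "send_rows", "arguments": {"targets": [{"gripper": -1, "x": 1.5, "y": -3.6, "z": 0, "ax": 0, "ay": 0, "az": 0}, {"gripper": -1, "x": 1.5, "y": -3.6, "z": 0, "ax": 0, "ay": 0, "az": 0}, {"gripper": -1, "x": 1.5, "y": -3.6, "z": 0, "ax": 0, "ay": 0, "az": 0}, {"gripper": -1, "x": 1.5, "y": -3.6, "z": 0, "ax": 0, "ay": 0, "az": 0}, {"gripper": -1, "x": 1.5, "y": -3.6, "z": 0, "ax": 0, "ay": 0, "az": 0}]}}

```text
clock: 4.62
position: [233.4, 518.7, 287.4]
ee_rot: [-0.579, 0.815, 0.008, 0.004]
contact_force: [1.2, 0.2, 0.0]
gripper_width: 85.5
grasp_force: 0.0
```

{"name": "send_rows", "arguments": {"targets": [{"gripper": -1, "x": 1.5, "y": -3.6, "z": 0, "ax": 0, "ay": 0, "az": 0}, {"gripper": -1, "x": 1.5, "y": -3.6, "z": 0, "ax": 0, "ay": 0, "az": 0}, {"gripper": -1, "x": 1.5, "y": -3.6, "z": 0, "ax": 0, "ay": 0, "az": 0}, {"gripper": -1, "x": 1.5, "y": -3.6, "z": 0, "ax": 0, "ay": 0, "az": 0}]}}

```text
clock: 4.95
position: [349.6, 414.7, 285.4]
ee_rot: [-0.579, 0.815, 0.008, 0.004]
contact_force: [-0.0, 0.5, -0.1]
gripper_width: 85.6
grasp_force: 0.0
```

{"name": "send_rows", "arguments": {"targets": [{"gripper": -1, "x": 3.5, "y": -1.9, "z": 0, "ax": 0, "ay": 0, "az": 0}, {"gripper": -1, "x": 3.5, "y": -1.9, "z": 0, "ax": 0, "ay": 0, "az": 0}, {"gripper": -1, "x": 3.5, "y": -1.9, "z": 0, "ax": 0, "ay": 0, "az": 0}, {"gripper": -1, "x": 3.5, "y": -1.9, "z": 0, "ax": 0, "ay": 0, "az": 0}, {"gripper": -1, "x": 3.5, "y": -1.9, "z": 0, "ax": 0, "ay": 0, "az": 0}]}}

```text
clock: 5.37
position: [380.4, 217.8, 281.8]
ee_rot: [-0.579, 0.815, 0.008, 0.004]
contact_force: [1.4, 0.1, 1.3]
gripper_width: 85.4
grasp_force: 0.0
```

{"name": "send_rows", "arguments": {"targets": [{"gripper": -1, "x": 3.5, "y": -1.9, "z": 0, "ax": 0, "ay": 0, "az": 0}, {"gripper": -1, "x": 3.5, "y": -1.9, "z": 0, "ax": 0, "ay": 0, "az": 0}, {"gripper": -1, "x": 3.5, "y": -1.9, "z": 0, "ax": 0, "ay": 0, "az": 0}, {"gripper": -1, "x": 3.5, "y": -1.9, "z": 0, "ax": 0, "ay": 0, "az": 0}, {"gripper": -1, "x": 3.5, "y": -1.9, "z": 0, "ax": 0, "ay": 0, "az": 0}]}}

```text
clock: 5.78
position: [412.4, 21.4, 278.8]
ee_rot: [-0.579, 0.815, 0.007, 0.005]
contact_force: [1.0, -0.5, -0.2]
gripper_width: 85.4
grasp_force: 0.0
```

{"name": "send_rows", "arguments": {"targets": [{"gripper": -1, "x": 3.5, "y": -1.9, "z": 0, "ax": 0, "ay": 0, "az": 0}, {"gripper": -1, "x": 3.5, "y": -1.9, "z": 0, "ax": 0, "ay": 0, "az": 0}, {"gripper": -1, "x": 3.5, "y": -1.9, "z": 0, "ax": 0, "ay": 0, "az": 0}, {"gripper": -1, "x": 3.5, "y": -1.9, "z": 0, "ax": 0, "ay": 0, "az": 0}, {"gripper": -1, "x": 3.5, "y": -1.9, "z": 0, "ax": 0, "ay": 0, "az": 0}]}}

```text
clock: 6.2
position: [444.5, -175.4, 275.2]
ee_rot: [-0.579, 0.815, 0.007, 0.004]
contact_force: [1.2, 1.5, 0.0]
gripper_width: 85.4
grasp_force: 0.0
```

{"name": "send_rows", "arguments": {"targets": [{"gripper": -1, "x": 3.3, "y": -1.8, "z": 1.5, "ax": 0, "ay": 0, "az": 0}, {"gripper": -1, "x": 3.3, "y": -1.8, "z": 1.5, "ax": 0, "ay": 0, "az": 0}, {"gripper": -1, "x": 3.3, "y": -1.8, "z": 1.5, "ax": 0, "ay": 0, "az": 0}, {"gripper": -1, "x": 3.3, "y": -1.8, "z": 1.5, "ax": 0, "ay": 0, "az": 0}]}}

```text
clock: 6.53
position: [469.0, -322.6, 211.7]
ee_rot: [-0.579, 0.815, 0.007, 0.004]
contact_force: [0.7, 0.1, 0.1]
gripper_width: 85.7
grasp_force: 0.0
```

```bash
cat >> h.py <<'E'
def st():
    s=arm.read_state();r=R.from_quat(s['ee_rot'])
    print('t',s['clock'],'pos',s['position'].round(1),'x',r.apply([1,0,0]).round(3),'y',r.apply([0,1,0]).round(3),'z',r.apply([0,0,1]).round(3),'F',s['contact_force'].round(1),'T',s['wrist_torque'].round(2),'w',round(s['gripper_width'],1),'g',round(s['grasp_force'],1),'q',s['joints'].round(2));return s,r
def to(p):
    s,r=st();print('shift cm',(r.inv().apply(np.array(p)-s['position'])/10).round(2))
    z=r.apply([0,0,1]);print('tilt fix deg (tool)',np.degrees(r.inv().apply(np.cross(z,[0,0,-1]))).round(2))
E
python3 - <<'E'
from h import *
im,P=cloud('top');X,Y,Z=np.moveaxis(P,-1,0)
to([482,-363,5])
m=arm.camera_model('wrist');im,d=arm.get_image('wrist');cv2.imwrite('pics/w1.png',im[...,::-1])
print(arm.boxes_of('wrist','pan_handle')[:2],arm.boxes_of('wrist','pan')[:1]); 
np.savez('w1.npz',im=im,d=d,**{k:m[k] for k in m})
E
```

```text
t 6.5833 pos [ 468.6 -326.8  207. ] x [-0.334 -0.943 -0.014] y [-0.943  0.334  0.013] z [-0.007  0.018 -1.   ] F [ 3.7 -4.  -0.4] T [-0.51 -0.45  0.01] w 85.1 g 0.0 q [-0.33  0.32 -0.15 -0.02 -1.12  0.  ]
shift cm [ 3.25 -2.73 20.12]
tilt fix deg (tool) [ 0.74  0.81 -0.  ]
[{'rect': [237.0, 116.6, 112.4, 180.8], 'score': 0.86}] [{'rect': [239.3, 115.1, 112.6, 179.5], 'score': 0.76}]
```

View pics/w1.png

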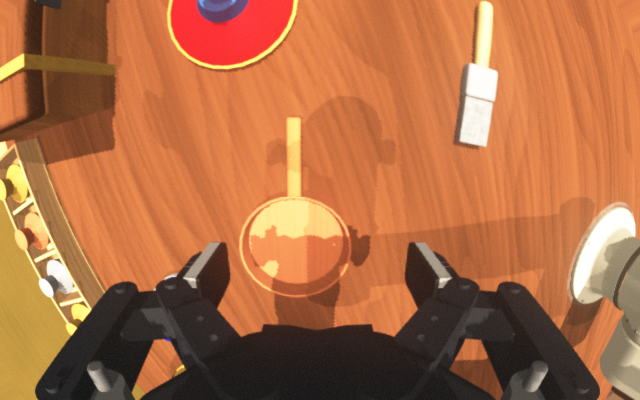

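```bash
cat >> h.py <<'E'
def fray(m,u,v,z):
    M=np.array(m['cam_to_world']);dx,dy=(u-m['cx'])/m['fx'],(v-m['cy'])/m['fy'];t=np.hypot(dx,dy)
    d=M[:3,:3]@np.array([dx/t*np.sin(t),dy/t*np.sin(t),np.cos(t)]);o=M[:3,3]
    return o+d*(z-o[2])/d[2]
E
python3 - <<'E'
from h import *
m=dict(np.load('w1.npz'))
for n,u,v,z in [('pan',296,246,25),('tip',293.5,118,22),('near',295.5,195,22)]:print(n,fray(m,u,v,z).round(1))
d=m['d'];print(d[150,294],d[150,310],d[170,294],d[170,305])
E
```

```text
pan [ 517.6 -256.1   25. ]
tip [ 469.9 -391.6   22. ]
near [ 496.9 -312.5   22. ]
324.4203 348.94608 331.89062 354.15094
```

{"name": "send_rows", "arguments": {"targets": [{"gripper": -1, "x": 1.6, "y": -1.3, "z": 2, "ax": 0.74, "ay": 0.81, "az": 0}, {"gripper": -1, "x": 1.6, "y": -1.3, "z": 3, "ax": 0, "ay": 0, "az": 0}, {"gripper": -1, "x": 0, "y": 0, "z": 4, "ax": 0, "ay": 0, "az": 0}, {"gripper": -1, "x": 0, "y": 0, "z": 4, "ax": 0, "ay": 0, "az": 0}, {"gripper": -1, "x": 0, "y": 0, "z": 4, "ax": 0, "ay": 0, "az": 0}]}}

```text
clock: 7.15
position: [484.9, -358.3, 42.4]
ee_rot: [-0.58, 0.815, -0.003, 0.003]
contact_force: [0.5, -0.4, -0.5]
gripper_width: 85.2
grasp_force: 0.0
```

{"name": "send_rows", "arguments": {"targets": [{"gripper": -1, "x": 0, "y": 0, "z": 1, "ax": 0, "ay": 0, "az": 0}, {"gripper": -1, "x": 0, "y": 0, "z": 0, "ax": 0, "ay": 0, "az": 0}]}}

```text
clock: 7.32
position: [482.5, -357.4, 30.0]
ee_rot: [-0.58, 0.815, 0.001, 0.0]
contact_force: [0.0, 0.3, 0.2]
gripper_width: 85.5
grasp_force: 0.0
```

```bash
python3 - <<'E'
from h import *
to([480,-363.5,5])
m=arm.camera_model('wrist');im,d=arm.get_image('wrist');cv2.imwrite('pics/w2.png',im[...,::-1])
E
```

```text
t 7.3167 pos [ 482.5 -357.4   30. ] x [-0.328 -0.945 -0.002] y [-0.945  0.328  0.001] z [-0.     0.002 -1.   ] F [0.  0.3 0.2] T [-0.04 -0.02  0.02] w 85.5 g 0.0 q [-0.37  0.55 -0.28 -0.   -0.73  0.04]
shift cm [0.67 0.03 2.5 ]
tilt fix deg (tool) [0.03 0.09 0.  ]
```

View pics/w2.png

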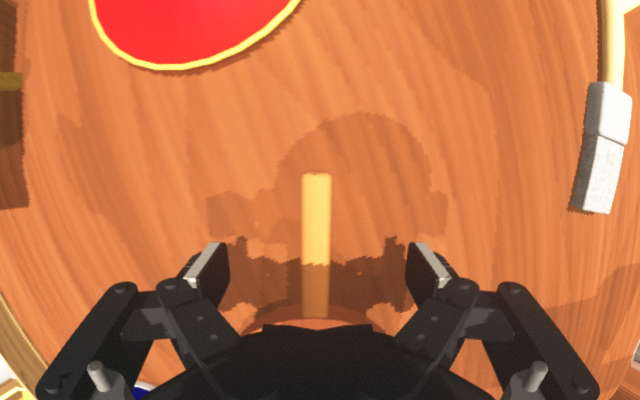

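The handle (column 316) runs up between the open pads (columns 217 and 417), so it is centred. I will lower and pinch it.

{"name": "send_rows", "arguments": {"targets": [{"gripper": -1, "x": 0.5, "y": 0, "z": 1.5, "ax": 0, "ay": 0, "az": 0}, {"gripper": -1, "x": 0, "y": 0, "z": 1.0, "ax": 0, "ay": 0, "az": 0}, {"gripper": 0.6, "x": 0, "y": 0, "z": 0, "ax": 0, "ay": 0, "az": 0}, {"gripper": 1, "x": 0, "y": 0, "z": 0, "ax": 0, "ay": 0, "az": 0}, {"gripper": 1, "x": 0, "y": 0, "z": 0, "ax": 0, "ay": 0, "az": 0}]}}

```text
clock: 7.78
position: [483.3, -364.1, 8.6]
ee_rot: [-0.579, 0.815, -0.003, 0.003]
contact_force: [-0.3, -0.2, 0.7]
gripper_width: 51.4
grasp_force: 0.0
```

{"name": "send_rows", "arguments": {"targets": [{"gripper": 1, "x": 0, "y": 0, "z": 0, "ax": 0, "ay": 0, "az": 0}, {"gripper": 1, "x": 0, "y": 0, "z": 0, "ax": 0, "ay": 0, "az": 0}, {"gripper": 1, "x": 0, "y": 0, "z": 0, "ax": 0, "ay": 0, "az": 0}]}}

```text
clock: 8.03
position: [482.5, -363.9, 7.6]
ee_rot: [-0.579, 0.815, -0.002, 0.002]
contact_force: [-0.2, -0.1, 2.0]
gripper_width: 14.5
grasp_force: 61.2
```

```bash
python3 - <<'E'
from h import *
im,P=cloud('top');X,Y,Z=np.moveaxis(P,-1,0)
m=(Z>18)&(Z<34)&(abs(X-530)<100)&(Y>-305)&(Y<-160);print(circ(P[m][:,:2]),m.sum())
st()
E
```

```text
(array([ 480. , -284.9]), 13.3) 16
t 8.0833 pos [ 482.5 -363.9    7.6] x [-0.329 -0.944 -0.001] y [-0.944  0.329 -0.006] z [ 0.006 -0.001 -1.   ] F [-1.1  0.8  2.8] T [0.18 0.08 0.04] w 14.3 g 60.8 q [-0.38  0.59 -0.29 -0.   -0.68  0.05]
```

{"name": "send_rows", "arguments": {"targets": [{"gripper": 1, "x": -1.2, "y": 0.2, "z": 0, "ax": 0, "ay": 0, "az": 0}, {"gripper": 1, "x": -2.4, "y": 0.5, "z": 0, "ax": 0, "ay": 0, "az": 0}, {"gripper": 1, "x": -2.4, "y": 0.5, "z": 0, "ax": 0, "ay": 0, "az": 0}, {"gripper": 1, "x": -2.4, "y": 0.5, "z": 0, "ax": 0, "ay": 0, "az": 0}, {"gripper": 1, "x": -2.4, "y": 0.5, "z": 0, "ax": 0, "ay": 0, "az": 0}]}}

```text
clock: 8.5
position: [497.8, -254.1, 7.7]
ee_rot: [-0.579, 0.815, -0.003, 0.002]
contact_force: [0.8, -1.9, 2.2]
gripper_width: 14.3
grasp_force: 60.9
```

{"name": "send_rows", "arguments": {"targets": [{"gripper": 1, "x": -2.4, "y": 0.5, "z": 0, "ax": 0, "ay": 0, "az": 0}, {"gripper": 1, "x": -2.4, "y": 0.5, "z": 0, "ax": 0, "ay": 0, "az": 0}, {"gripper": 1, "x": -2.4, "y": 0.5, "z": 0, "ax": 0, "ay": 0, "az": 0}, {"gripper": 1, "x": -2.4, "y": 0.5, "z": 0, "ax": 0, "ay": 0, "az": 0}, {"gripper": 1, "x": -2.4, "y": 0.5, "z": 0, "ax": 0, "ay": 0, "az": 0}]}}

```text
clock: 8.92
position: [513.4, -132.1, 7.6]
ee_rot: [-0.579, 0.815, -0.002, 0.002]
contact_force: [-0.3, -3.7, 3.1]
gripper_width: 14.4
grasp_force: 60.9
```

{"name": "send_rows", "arguments": {"targets": [{"gripper": 1, "x": -1.6, "y": 0.3, "z": 0, "ax": 0, "ay": 0, "az": 0}, {"gripper": 1, "x": -0.8, "y": 0.2, "z": 0, "ax": 0, "ay": 0, "az": 0}, {"gripper": 1, "x": 0, "y": 0, "z": 0, "ax": 0, "ay": 0, "az": 0}, {"gripper": 1, "x": 0, "y": 0, "z": 0, "ax": 0, "ay": 0, "az": 0}]}}

```text
clock: 9.25
position: [516.8, -108.2, 7.2]
ee_rot: [-0.579, 0.815, -0.002, 0.003]
contact_force: [0.2, 2.8, 2.5]
gripper_width: 14.6
grasp_force: 60.9
```

```bash
python3 - <<'E'
from h import *
st()
im,P=cloud('top');im2,P2=cloud('scene');a=cv2.resize(im[150:270,230:400,::-1],None,fx=2.3,fy=3,interpolation=2)[:, :390]
b=cv2.resize(im2[130:250,240:370,::-1],None,fx=3,fy=3,interpolation=2);a=cv2.resize(im[150:270,240:370,::-1],None,fx=3,fy=3,interpolation=2)
cv2.imwrite('pics/pan1.png',np.hstack([a,b]))
for c in ['top','scene']:print(c,arm.boxes_of(c,'pan')[:1])
for Q in (P,P2):
    X,Y,Z=np.moveaxis(Q,-1,0);m=(Z>18)&(Z<30)&(np.hypot(X-554,Y-6)<85);q=Q[m];print(circ(q[:,:2]),len(q),np.median(q[:,2]))
E
```

```text
t 9.25 pos [ 516.8 -108.2    7.2] x [-0.329 -0.944 -0.002] y [-0.944  0.329 -0.006] z [ 0.007  0.    -1.   ] F [0.2 2.8 2.5] T [ 0.93 -0.12  0.07] w 14.6 g 60.9 q [ 0.1   0.5  -0.49  0.   -0.58 -0.44]
top []
scene [{'rect': [274.0, 180.6, 46.8, 37.1], 'score': 0.63}]
(array([560.3,   4.8]), 59.4) 22 22.96247391781742
(array([553.7,  -2.6]), 63.3) 108 22.38288488796161
```

View pics/pan1.png

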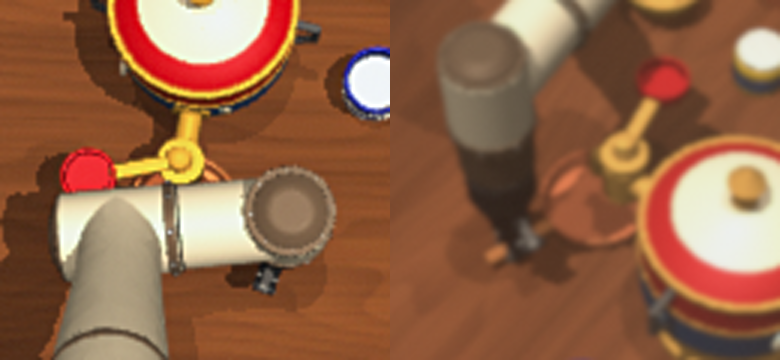

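{"name": "send_rows", "arguments": {"targets": [{"gripper": 1, "x": -0.5, "y": 0.1, "z": 0, "ax": 0, "ay": 0, "az": 0}, {"gripper": 1, "x": 0, "y": 0, "z": 0, "ax": 0, "ay": 0, "az": 0}, {"gripper": 1, "x": 0, "y": 0, "z": 0, "ax": 0, "ay": 0, "az": 0}, {"gripper": 0.4, "x": 0, "y": 0, "z": 0, "ax": 0, "ay": 0, "az": 0}, {"gripper": 0.2, "x": 0, "y": 0, "z": 0, "ax": 0, "ay": 0, "az": 0}]}}

```text
clock: 9.87
position: [516.0, -103.9, 6.3]
ee_rot: [-0.579, 0.816, -0.001, 0.001]
contact_force: [-0.0, -0.2, -1.2]
gripper_width: 34.2
grasp_force: 0.0
```

{"name": "send_rows", "arguments": {"targets": [{"gripper": 0.2, "x": 0, "y": 0, "z": 0, "ax": 0, "ay": 0, "az": 0}, {"gripper": 0.2, "x": 0, "y": 0, "z": 0, "ax": 0, "ay": 0, "az": 0}, {"gripper": 0.2, "x": 0, "y": 0, "z": -1, "ax": 0, "ay": 0, "az": 0}, {"gripper": 0.2, "x": 0, "y": 0, "z": -3, "ax": 0, "ay": 0, "az": 0}, {"gripper": 0.2, "x": 0, "y": 0, "z": -4, "ax": 0, "ay": 0, "az": 0}]}}

```text
clock: 10.28
position: [514.0, -103.7, 85.5]
ee_rot: [-0.579, 0.815, 0.0, -0.001]
contact_force: [0.8, 0.9, 0.1]
gripper_width: 34.0
grasp_force: 0.0
```

{"name": "send_rows", "arguments": {"targets": [{"gripper": 0.6, "x": 1, "y": 1, "z": -4, "ax": 0, "ay": 0, "az": 0}, {"gripper": 1, "x": 1, "y": 1, "z": -4, "ax": 0, "ay": 0, "az": 0}, {"gripper": 1, "x": 1, "y": 1, "z": -4, "ax": 0, "ay": 0, "az": 0}, {"gripper": 1, "x": 1, "y": 1, "z": -4, "ax": 0, "ay": 0, "az": 0}, {"gripper": 1, "x": 1, "y": 1, "z": -4, "ax": 0, "ay": 0, "az": 0}]}}

```text
clock: 10.7
position: [451.4, -133.9, 285.8]
ee_rot: [-0.579, 0.815, -0.002, 0.002]
contact_force: [0.5, 0.1, 0.6]
gripper_width: -0.0
grasp_force: 0.0
```

```bash
python3 - <<'E'
from h import *
s,r=st()
im,P=cloud('top');im2,P2=cloud('scene')
for c in ['top','scene']:print(c,arm.boxes_of(c,'pan')[:1])
for Q in (P,P2):
    X,Y,Z=np.moveaxis(Q,-1,0);m=(Z>18)&(Z<30)&(np.hypot(X-554,Y-6)<85)&(Y>-70);q=Q[m];print(circ(q[:,:2]),len(q),np.median(q[:,2]))
mm=arm.camera_model('wrist');im,d=arm.get_image('wrist');cv2.imwrite('pics/w3.png',im[...,::-1])
np.savez('w3.npz',im=im,d=d,**mm);print(arm.boxes_of('wrist','dish')[:1],arm.boxes_of('wrist','pan')[:1])
E
```

```text
t 10.7 pos [ 451.4 -133.9  285.8] x [-0.329 -0.944 -0.002] y [-0.944  0.329 -0.006] z [ 0.006 -0.    -1.   ] F [0.5 0.1 0.6] T [-0.02 -0.12 -0.03] w -0.0 g 0.0 q [ 0.06  0.08 -0.26  0.   -1.23 -0.39]
top [{'rect': [283.5, 204.1, 32.7, 19.8], 'score': 0.72}]
scene [{'rect': [276.7, 181.3, 44.8, 35.6], 'score': 0.71}]
(array([556.3,   7.9]), 62.8) 43 24.152883043565907
(array([554.9,   1.9]), 63.4) 107 22.70759283722532
[] [{'rect': [243.8, 175.4, 57.5, 104.5], 'score': 0.86}]
```

View pics/w3.png

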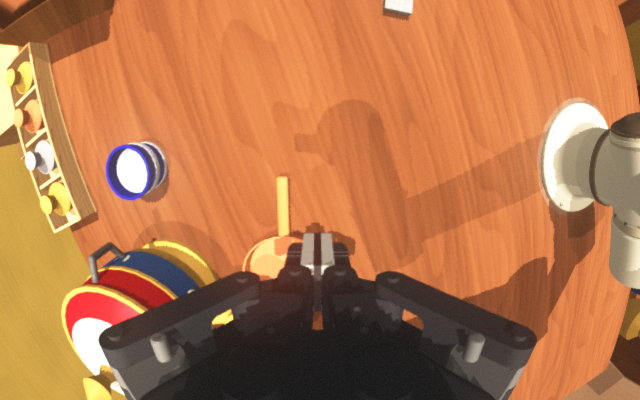

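{"name": "send_rows", "arguments": {"targets": [{"gripper": 1, "x": -3.7, "y": -0.5, "z": 0, "ax": 0, "ay": 0, "az": 0}, {"gripper": 1, "x": -3.7, "y": -0.5, "z": 0, "ax": 0, "ay": 0, "az": 0}, {"gripper": 1, "x": -3.7, "y": -0.5, "z": 0, "ax": 0, "ay": 0, "az": 0}, {"gripper": 1, "x": -3.7, "y": -0.5, "z": 0, "ax": 0, "ay": 0, "az": 0}, {"gripper": 1, "x": -3.7, "y": -0.5, "z": 0, "ax": 0, "ay": 0, "az": 0}]}}

```text
clock: 11.47
position: [537.6, 34.4, 281.5]
ee_rot: [-0.579, 0.815, -0.001, 0.0]
contact_force: [0.3, -0.9, -0.4]
gripper_width: 0.4
grasp_force: 0.0
```

{"name": "send_rows", "arguments": {"targets": [{"gripper": 1, "x": -3.7, "y": -0.5, "z": 0, "ax": 0, "ay": 0, "az": 0}, {"gripper": 1, "x": -3.0, "y": -0.5, "z": 0, "ax": 0, "ay": 0, "az": 0}, {"gripper": 1, "x": 0, "y": 0, "z": 3, "ax": 0, "ay": 0, "az": 0}, {"gripper": 1, "x": 0, "y": 0, "z": 3, "ax": 0, "ay": 0, "az": 0}, {"gripper": 1, "x": 0, "y": 0, "z": 2, "ax": 0, "ay": 0, "az": 0}]}}

```text
clock: 11.88
position: [567.7, 93.2, 198.4]
ee_rot: [-0.579, 0.815, -0.0, -0.002]
contact_force: [-0.9, -0.7, -0.7]
gripper_width: -0.3
grasp_force: 0.0
```

{"name": "send_rows", "arguments": {"targets": [{"gripper": 1, "x": 0, "y": 0, "z": 0, "ax": 0, "ay": 0, "az": 0}, {"gripper": 1, "x": 0, "y": 0, "z": 0, "ax": 0, "ay": 0, "az": 0}]}}

```text
clock: 12.05
position: [568.8, 92.4, 201.4]
ee_rot: [-0.579, 0.815, -0.002, -0.001]
contact_force: [-0.1, 0.2, 1.0]
gripper_width: -0.0
grasp_force: 0.0
```

```bash
python3 - <<'E'
from h import *
to([574.5,102.5,151])
mm=arm.camera_model('wrist');im,d=arm.get_image('wrist')
im2,P2=cloud('scene')
a=cv2.resize(im[150:350,190:450,::-1],None,fx=1.5,fy=1.5);b=cv2.resize(im2[120:220,260:390,::-1],None,fx=3,fy=3,interpolation=2)
cv2.imwrite('pics/w4.png',np.hstack([a,b]))
E
```

```text
t 12.05 pos [568.8  92.4 201.4] x [-0.329 -0.944  0.003] y [-0.944  0.329 -0.002] z [ 0.001 -0.003 -1.   ] F [-0.1  0.2  1. ] T [-0.01  0.03  0.  ] w -0.0 g 0.0 q [ 0.44  0.33 -0.16  0.   -1.08 -0.78]
shift cm [-1.15 -0.2   5.04]
tilt fix deg (tool) [-0.09 -0.17  0.  ]
```

View pics/w4.png

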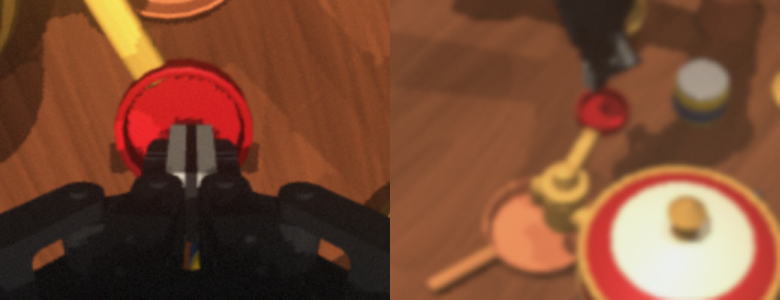

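{"name": "send_rows", "arguments": {"targets": [{"gripper": 1, "x": -1.1, "y": -0.2, "z": 1, "ax": 0, "ay": 0, "az": 0}, {"gripper": 1, "x": 0, "y": 0, "z": 2, "ax": 0, "ay": 0, "az": 0}, {"gripper": 1, "x": 0, "y": 0, "z": 1, "ax": 0, "ay": 0, "az": 0}, {"gripper": 1, "x": 0, "y": 0, "z": 0.5, "ax": 0, "ay": 0, "az": 0}, {"gripper": 1, "x": 0, "y": 0, "z": 0.3, "ax": 0, "ay": 0, "az": 0}]}}

```text
clock: 12.57
position: [575.2, 102.3, 155.1]
ee_rot: [-0.579, 0.815, -0.002, 0.002]
contact_force: [1.2, -0.5, -0.5]
gripper_width: -0.2
grasp_force: 0.0
```

{"name": "send_rows", "arguments": {"targets": [{"gripper": 1, "x": 0, "y": 0, "z": 0.1, "ax": 0, "ay": 0, "az": 0}, {"gripper": 1, "x": 0, "y": 0, "z": 0.1, "ax": 0, "ay": 0, "az": 0}, {"gripper": 1, "x": 0, "y": 0, "z": 0, "ax": 0, "ay": 0, "az": 0}]}}

```text
clock: 12.82
position: [575.6, 102.4, 154.2]
ee_rot: [-0.579, 0.815, -0.002, 0.003]
contact_force: [-0.2, -0.1, -0.0]
gripper_width: 0.1
grasp_force: 0.0
```

{"name": "send_rows", "arguments": {"targets": [{"gripper": 1, "x": 0, "y": 0, "z": 0.15, "ax": 0, "ay": 0, "az": 0}, {"gripper": 1, "x": 0, "y": 0, "z": 0.15, "ax": 0, "ay": 0, "az": 0}, {"gripper": 1, "x": 0, "y": 0, "z": 0, "ax": 0, "ay": 0, "az": 0}]}}

```text
clock: 13.07
position: [575.1, 102.3, 150.5]
ee_rot: [-0.579, 0.815, -0.002, 0.002]
contact_force: [-0.1, 0.5, 0.1]
gripper_width: -0.1
grasp_force: 0.0
```

{"name": "send_rows", "arguments": {"targets": [{"gripper": 1, "x": 0, "y": 0, "z": 0.1, "ax": 0, "ay": 0, "az": 0}, {"gripper": 1, "x": 0, "y": 0, "z": 0.1, "ax": 0, "ay": 0, "az": 0}, {"gripper": 1, "x": 0, "y": 0, "z": 0, "ax": 0, "ay": 0, "az": 0}]}}

```text
clock: 13.32
position: [575.4, 102.3, 149.4]
ee_rot: [-0.579, 0.815, -0.002, 0.002]
contact_force: [-1.2, -0.2, 3.8]
gripper_width: 0.1
grasp_force: 1.7
```

{"name": "send_rows", "arguments": {"targets": [{"gripper": 1, "x": 0, "y": 0, "z": 0.1, "ax": 0, "ay": 0, "az": 0}, {"gripper": 1, "x": 0, "y": 0, "z": 0, "ax": 0, "ay": 0, "az": 0}]}}

```text
clock: 13.48
position: [575.8, 102.4, 149.1]
ee_rot: [-0.579, 0.815, -0.002, 0.003]
contact_force: [-1.8, 0.9, 7.1]
gripper_width: 0.1
grasp_force: 3.4
```

{"name": "send_rows", "arguments": {"targets": [{"gripper": 1, "x": 0, "y": 0, "z": 0.15, "ax": 0, "ay": 0, "az": 0}, {"gripper": 1, "x": 0, "y": 0, "z": 0, "ax": 0, "ay": 0, "az": 0}, {"gripper": 1, "x": 0.27, "y": 0.38, "z": 0.02, "ax": 0, "ay": 0, "az": 0}, {"gripper": 1, "x": 0.27, "y": 0.38, "z": 0.02, "ax": 0, "ay": 0, "az": 0}, {"gripper": 1, "x": 0.28, "y": 0.37, "z": 0.04, "ax": 0, "ay": 0, "az": 0}]}}

```text
clock: 13.9
position: [565.3, 99.5, 148.0]
ee_rot: [-0.58, 0.815, -0.003, 0.007]
contact_force: [2.9, 1.1, 7.3]
gripper_width: -0.2
grasp_force: 3.6
```

{"name": "send_rows", "arguments": {"targets": [{"gripper": 1, "x": 0, "y": 0, "z": 0.15, "ax": 0, "ay": 0, "az": 0}, {"gripper": 1, "x": 0.1, "y": 0.12, "z": 0.06, "ax": 0, "ay": 0, "az": 0}, {"gripper": 1, "x": 0.29, "y": 0.36, "z": 0.05, "ax": 0, "ay": 0, "az": 0}, {"gripper": 1, "x": 0.3, "y": 0.35, "z": 0.05, "ax": 0, "ay": 0, "az": 0}]}}

```text
clock: 14.23
position: [556.8, 96.2, 146.8]
ee_rot: [-0.58, 0.814, -0.004, 0.008]
contact_force: [1.6, 1.1, 13.5]
gripper_width: -0.2
grasp_force: 6.8
```

```bash
cat >> h.py <<'E'
def dish():
    s,r=st();B=np.array([594,1.5]);p=s['position'][:2]-B;print('tool ang',np.degrees(np.arctan2(p[1],p[0])).round(1),'rad',np.hypot(*p).round(1))
    im,P=cloud('scene');i=im.astype(int);X,Y,Z=np.moveaxis(P,-1,0)
    m=(i[...,0]>90)&(i[...,0]-i[...,1]>80)&(i[...,0]-i[...,2]>70)&(np.hypot(X-594,Y-1)<150)&(np.hypot(X-594,Y-1)>60)&(X<640)&(Z>125)&(Z<175)
    q=P[m];v,u=np.nonzero(m);ce=(q.min(0)+q.max(0))/2;print('dish',len(q),ce.round(1),'ang',np.degrees(np.arctan2(ce[1]-1.5,ce[0]-594)).round(1))
E
python3 -c "
from h import *;dish()"
```

```text
t 14.2333 pos [556.8  96.2 146.8] x [-0.327 -0.945 -0.009] y [-0.945  0.327 -0.017] z [ 0.019  0.003 -1.   ] F [ 1.6  1.1 13.5] T [ 0.25 -0.61  0.09] w -0.2 g 6.8 q [ 0.46  0.35 -0.28  0.01 -0.93 -0.8 ]
tool ang 111.4 rad 101.8
dish 62 [557.4  79.5 152.9] ang 115.1
```

{"name": "send_rows", "arguments": {"targets": [{"gripper": 1, "x": 0.33, "y": 0.33, "z": 0.04, "ax": 0, "ay": 0, "az": 0}, {"gripper": 1, "x": 0.34, "y": 0.31, "z": 0.04, "ax": 0, "ay": 0, "az": 0}, {"gripper": 1, "x": 0.35, "y": 0.3, "z": 0.04, "ax": 0, "ay": 0, "az": 0}, {"gripper": 1, "x": 0.36, "y": 0.29, "z": 0.04, "ax": 0, "ay": 0, "az": 0}]}}

```text
clock: 14.62
position: [540.6, 87.2, 145.1]
ee_rot: [-0.58, 0.814, -0.004, 0.009]
contact_force: [2.1, 1.1, 14.3]
gripper_width: 0.3
grasp_force: 6.9
```

{"name": "send_rows", "arguments": {"targets": [{"gripper": 1, "x": 0.38, "y": 0.26, "z": 0.04, "ax": 0, "ay": 0, "az": 0}, {"gripper": 1, "x": 0.39, "y": 0.25, "z": 0.04, "ax": 0, "ay": 0, "az": 0}, {"gripper": 1, "x": 0.4, "y": 0.24, "z": 0.04, "ax": 0, "ay": 0, "az": 0}, {"gripper": 1, "x": 0.41, "y": 0.22, "z": 0.04, "ax": 0, "ay": 0, "az": 0}, {"gripper": 1, "x": 0.42, "y": 0.2, "z": 0.04, "ax": 0, "ay": 0, "az": 0}]}}

```text
clock: 15.03
position: [523.2, 72.1, 143.1]
ee_rot: [-0.58, 0.814, -0.004, 0.009]
contact_force: [1.5, 1.1, 14.0]
gripper_width: -0.2
grasp_force: 7.3
```

```bash
python3 -c "
from h import *;dish()"
```

```text
t 15.0333 pos [523.2  72.1 143.1] x [-0.327 -0.945 -0.009] y [-0.945  0.327 -0.017] z [ 0.019  0.003 -1.   ] F [ 1.5  1.1 14. ] T [ 0.41 -0.53  0.08] w -0.2 g 7.3 q [ 0.45  0.3  -0.37  0.01 -0.89 -0.79]
tool ang 135.1 rad 100.0
dish 57 [525.1  55.2 149. ] ang 142.1
```

{"name": "send_rows", "arguments": {"targets": [{"gripper": 1, "x": 0.43, "y": 0.18, "z": 0.04, "ax": 0, "ay": 0, "az": 0}, {"gripper": 1, "x": 0.43, "y": 0.16, "z": 0.04, "ax": 0, "ay": 0, "az": 0}, {"gripper": 1, "x": 0.44, "y": 0.14, "z": 0.04, "ax": 0, "ay": 0, "az": 0}, {"gripper": 1, "x": 0.45, "y": 0.12, "z": 0.04, "ax": 0, "ay": 0, "az": 0}, {"gripper": 1, "x": 0.45, "y": 0.1, "z": 0.03, "ax": 0, "ay": 0, "az": 0}]}}

```text
clock: 15.5
position: [509.5, 53.6, 141.0]
ee_rot: [-0.58, 0.814, -0.005, 0.009]
contact_force: [2.2, 1.1, 15.5]
gripper_width: -0.2
grasp_force: 7.4
```

{"name": "send_rows", "arguments": {"targets": [{"gripper": 1, "x": 0.46, "y": 0.08, "z": 0.03, "ax": 0, "ay": 0, "az": 0}, {"gripper": 1, "x": 0.46, "y": 0.06, "z": 0.02, "ax": 0, "ay": 0, "az": 0}, {"gripper": 1, "x": 0.46, "y": 0.04, "z": 0.02, "ax": 0, "ay": 0, "az": 0}, {"gripper": 1, "x": 0.46, "y": 0.02, "z": 0.02, "ax": 0, "ay": 0, "az": 0}, {"gripper": 1, "x": 0.46, "y": 0, "z": 0.01, "ax": 0, "ay": 0, "az": 0}]}}

```text
clock: 15.92
position: [500.6, 32.8, 140.5]
ee_rot: [-0.58, 0.814, -0.005, 0.009]
contact_force: [1.2, 2.8, 16.4]
gripper_width: -0.4
grasp_force: 8.8
```

```bash
python3 -c "
from h import *;dish()"
```

```text
t 15.9167 pos [500.6  32.8 140.5] x [-0.326 -0.945 -0.009] y [-0.945  0.326 -0.019] z [ 0.021  0.003 -1.   ] F [ 1.2  2.8 16.4] T [ 1.   -0.29  0.02] w -0.4 g 8.8 q [ 0.39  0.26 -0.44  0.01 -0.86 -0.73]
tool ang 161.4 rad 98.5
dish 44 [501.2  28.8 148.4] ang 163.6
```

{"name": "send_rows", "arguments": {"targets": [{"gripper": 1, "x": 0.45, "y": -0.03, "z": 0, "ax": 0, "ay": 0, "az": 0}, {"gripper": 1, "x": 0.45, "y": -0.05, "z": 0, "ax": 0, "ay": 0, "az": 0}, {"gripper": 1, "x": 0.45, "y": -0.07, "z": 0, "ax": 0, "ay": 0, "az": 0}, {"gripper": 1, "x": 0.4, "y": -0.09, "z": 0, "ax": 0, "ay": 0, "az": 0}, {"gripper": 1, "x": 0, "y": 0, "z": 0, "ax": 0, "ay": 0, "az": 0}]}}

```text
clock: 16.38
position: [496.9, 14.8, 140.5]
ee_rot: [-0.58, 0.814, -0.005, 0.009]
contact_force: [1.1, 1.9, 18.2]
gripper_width: -0.0
grasp_force: 8.9
```

```bash
python3 - <<'E'
from h import *
dish()
im,_=arm.get_image('wrist');im2,P2=cloud('scene')
a=cv2.resize(im[150:350,190:450,::-1],None,fx=1.5,fy=1.5);b=cv2.resize(im2[130:215,260:370,::-1],(390,300),interpolation=2)
cv2.imwrite('pics/w5.png',np.hstack([a,b]))
E
```

```text
t 16.3833 pos [496.9  14.8 140.5] x [-0.327 -0.945 -0.008] y [-0.945  0.327 -0.018] z [ 0.02   0.002 -1.   ] F [ 1.1  1.9 18.2] T [ 0.52 -0.21  0.06] w -0.0 g 8.9 q [ 0.36  0.25 -0.45  0.01 -0.85 -0.7 ]
tool ang 172.2 rad 98.0
dish 39 [495.8   6.8 146.3] ang 176.9
```

View pics/w5.png

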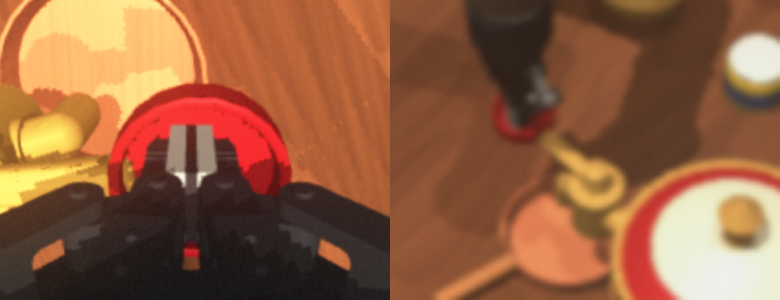

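The wrist view shows the fingertips (crop 192,150) inside the red dish (rim from columns 107 to 292, top at row 83). The scene view shows the lever nearly straight out from the urn. I will measure the dish centre from the rim.

```bash
python3 - <<'E'
from h import *
s,r=st();m=arm.camera_model('wrist');im,_=arm.get_image('wrist');i=im.astype(int)
k=(i[...,0]>90)&(i[...,0]-i[...,1]>70)&(i[...,0]-i[...,2]>60);k[:195]=0;k[290:]=0;k[:,:245]=0;k[:,395:]=0
v,u=np.nonzero(k);pts=np.c_[u,v].astype(np.int32);h=cv2.convexHull(pts)[:,0]
h=np.array([p for p in h if p[1]<268]);w=np.array([fray(m,a,b,152)[:2] for a,b in h]);print(h.tolist());print(circ(w))
c=circ(w)[0];U=np.array([757.4,-21]);x=(U-np.array([594,1.5]));x/=np.hypot(*x);y=np.array([-x[1],x[0]]);print('urn frame',((c-U)@x).round(1),((c-U)@y).round(1))
E
```

```text
t 16.5333 pos [496.9  14.9 140.4] x [-0.326 -0.945 -0.008] y [-0.945  0.326 -0.018] z [ 0.02   0.001 -1.   ] F [ 0.4  0.9 18.4] T [ 0.36 -0.27  0.07] w 0.1 g 8.9 q [ 0.36  0.25 -0.45  0.01 -0.86 -0.7 ]
[[245, 254], [245, 211], [250, 196], [257, 195], [394, 195]]
(array([490.8,   6.1]), 38.2)
urn frame -267.8 -9.5
```

```bash
python3 - <<'E'
from h import *
m=arm.camera_model('wrist');im,_=arm.get_image('wrist');H=cv2.cvtColor(im,cv2.COLOR_RGB2HSV).astype(int)
k=((H[...,0]<4)|(H[...,0]>174))&(H[...,1]>170)&(H[...,2]>70);k[:190]=0;k[290:]=0;k[:,:240]=0;k[:,400:]=0
n,l,stt,_=cv2.connectedComponentsWithStats(k.astype(np.uint8));b=1+stt[1:,4].argmax();v,u=np.nonzero(l==b);print(stt[b])
h=cv2.convexHull(np.c_[u,v].astype(np.int32))[:,0]
h=np.array([p for p in h if p[1]<275]);print(h.tolist())
U=np.array([757.4,-21]);x=(U-np.array([594,1.5]));x/=np.hypot(*x);y=np.array([-x[1],x[0]])
for z in (146,152):
    w=np.array([fray(m,a,b,z)[:2] for a,b in h]);c,rr=circ(w);print(z,c,rr,'urn frame',((c-U)@x).round(1),((c-U)@y).round(1))
E
```

```text
[ 262  206  122   75 4362]
[[383, 270], [262, 262], [263, 257], [265, 249], [270, 238], [273, 233], [280, 224], [283, 221], [287, 218], [294, 213], [299, 211], [311, 207], [318, 206], [332, 206], [337, 207], [349, 211], [353, 213], [365, 222], [368, 226], [373, 233], [375, 236], [376, 238], [380, 248], [382, 256], [383, 261]]
146 [495.8  20. ] 29.7 urn frame -264.7 4.9
152 [494.8  17. ] 28.4 urn frame -265.3 1.8
```

{"name": "send_rows", "arguments": {"targets": [{"gripper": 1, "x": 0, "y": 0, "z": -0.3, "ax": 0, "ay": 0, "az": 0}, {"gripper": 1, "x": 0, "y": 0, "z": -0.5, "ax": 0, "ay": 0, "az": 0}, {"gripper": 1, "x": 0, "y": 0, "z": -1, "ax": 0, "ay": 0, "az": 0}, {"gripper": 1, "x": 0, "y": 0, "z": -3, "ax": 0, "ay": 0, "az": 0}, {"gripper": 1, "x": 0, "y": 0, "z": -4, "ax": 0, "ay": 0, "az": 0}]}}

```text
clock: 17.05
position: [488.0, 13.1, 220.8]
ee_rot: [-0.579, 0.816, 0.0, -0.002]
contact_force: [0.5, -0.2, 0.0]
gripper_width: 0.3
grasp_force: 0.0
```

{"name": "send_rows", "arguments": {"targets": [{"gripper": 1, "x": 0, "y": 2, "z": -3, "ax": 0, "ay": 0, "az": 0}, {"gripper": 1, "x": 0, "y": 3, "z": -2, "ax": 0, "ay": 0, "az": 0}, {"gripper": 1, "x": 0, "y": 3, "z": 0, "ax": 0, "ay": 0, "az": 0}, {"gripper": 1, "x": 0, "y": 0, "z": 0, "ax": 0, "ay": 0, "az": 0}, {"gripper": 1, "x": 0, "y": 0, "z": 0, "ax": 0, "ay": 0, "az": 0}]}}

```text
clock: 17.47
position: [413.6, 40.2, 273.1]
ee_rot: [-0.58, 0.815, -0.002, 0.002]
contact_force: [1.6, -0.5, 0.5]
gripper_width: -0.2
grasp_force: 0.0
```

```bash
python3 - <<'E'
from h import *
st();U=np.array([757.4,-21]);x=(U-np.array([594,1.5]));x/=np.hypot(*x);y=np.array([-x[1],x[0]])
for c in ('top','scene'):
    im,P=cloud(c);H=cv2.cvtColor(im,cv2.COLOR_RGB2HSV).astype(int);X,Y,Z=np.moveaxis(P,-1,0)
    k=((H[...,0]<5)|(H[...,0]>173))&(H[...,1]>150)&(Z>125)&(Z<165)&(np.hypot(X-495,Y-15)<50);q=P[k]
    if len(q):
        ce=(q[:,:2].min(0)+q[:,:2].max(0))/2;print(c,'dish',len(q),ce.round(1),'z',np.percentile(q[:,2],[20,50,90]).round(1),'urnframe',((ce-U)@x).round(1),((ce-U)@y).round(1))
    k=(np.hypot(X-594,Y-1)<26)&(Z>128);print('collar z',np.percentile(P[k][:,2],[20,50,80,98]).round(1))
    m=(Z>18)&(Z<30)&(np.hypot(X-554,Y-6)<85)&(Y>-70);print('pan',circ(P[m][:,:2]),m.sum(),np.median(P[m][:,2]))
    z0=np.load(c+'.npz')['P'];k=(np.hypot(z0[...,0]-594,z0[...,1]-1)<26)&(z0[...,2]>128);print('collar z0',np.percentile(z0[k][:,2],[20,50,80,98]).round(1))
    for t in ['bowl','lid','blue_cup','candlestick','polish_tin','mug']:
        for b in arm.boxes_of(c,t)[:1]:print(t,np.round(b['rect']),end=' ')
    print()
E
```

```text
t 17.4667 pos [413.6  40.2 273.1] x [-0.328 -0.945 -0.002] y [-0.945  0.328 -0.005] z [ 0.006  0.    -1.   ] F [ 1.6 -0.5  0.5] T [-0.02 -0.02  0.06] w -0.2 g 0.0 q [ 0.49 -0.02 -0.4   0.   -1.19 -0.83]
top dish 213 [496.3  22.5] z [139.8 142.4 153.2] urnframe -264.6 7.4
collar z [134.2 138.8 155.7 162.6]
pan (array([553.7,   6.1]), 64.6) 118 23.28478017076236
collar z0 [142.1 145.8 162.5 171.7]
bowl [200. 238.  25.  32.] lid [434. 218.  46.  43.] blue_cup [354. 166.  22.  24.] candlestick [179. 166.  32.  27.] polish_tin [212. 200.  25.  17.] mug [164. 210.  30.  25.] 
scene dish 208 [496.1  17.5] z [140.2 143.3 153.2] urnframe -264.1 2.5
collar z [134.9 138.3 154.6 163. ]
pan (array([554.7,   1.8]), 63.4) 109 23.167868420290688
collar z0 [141.6 144.7 158.9 169.8]
bowl [318. 109.  26.  30.] lid [159. 285.  48.  48.] blue_cup [292. 250.  23.  29.] candlestick [388. 120.  19.  42.] polish_tin [354. 142.  17.  20.] mug [364. 107.  16.  28.]
```

```bash
python3 -c "
from bench import arm
print(arm.job_done())"
```

```text
the job is handed in; nothing more can be done
None
```

I handed the job in, but no verdict came back. My last camera check had the pan within about 5 mm of the spout and flat, the key down at its home depth with the dish about 2–7 mm off the tap line, the other wares where they started, and the arm clear.

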